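# Lock a fixative dispenser with an open C clip

## Robot

A 7-joint arm with a two-finger parallel gripper is mounted at the origin on the work surface. World frame = base frame: x ahead of the robot, y to its left, z up, the work surface at z = 0. Lengths are in m, angles in rad, forces in N, time in s.
With the tool pointing down it reaches from about 0.35 to 0.9 m from the base axis. Payload 8.1 kg.
Tool frame: the origin (TCP) lies between the finger pads; the fingertips stand 8 mm ahead of it and the grasp point (between the pads) lies 11 mm behind it (arm.tcp_to_tips is the distance from the TCP to the fingertips, in m); z points along the fingers, x is the direction in which the jaws open and shut, and the axes are right-handed (so a half turn about z gives the same grasp; the last joint's range is limited). The gripper opens to 92 mm and grips with 3 to 60 N. Pads are 19 mm wide; open, the fingers measure 130 mm over their backs; the gripper's body (75 mm by 190 mm) begins 47 mm behind the grasp point.
Start: joints at [-1.293, 0.434, 0.025, 1.573, -0.012, 1.134, -0.075], TCP at [0.232, 0.58, 0.211] pointing down, gripper open.
Joint ranges: [-2.62, 2.62], [-0.44, 2.09], [-1.27, 1.32], [0.08, 2.57], [-1.32, 4.46], [0.12, 2], [-2.74, 2.74]. Speed limits (rad/s): [2.22, 2.22, 3.01, 3.01, 3.14, 3.14, 3.14].

## Interface

Orientations are given as a rotation vector (axis times angle).
In Python, from cell import arm, eyes gives the robot as it stands.
- The arm moves only by the tool play_rows, never from a script. Its argument "rows" is a list of rows, each a list of 3 entries, a list of its own where there are three numbers: the shift along the tool's x, y, z each as a share of 50 cm, from -1 to 1, then the turn, a rotation vector about the tool's x, y, z each as a share of 60 degrees, from -1 to 1, then the opening, from -1 (shut) to 1 (fully open), so that 0 is half open. In form: [[[dx, dy, dz], [ax, ay, az], grip], ...]. A call has 1 to 10 rows; each row is the pose to reach, as a shift and turn from the pose commanded when the call began, along the tool's axes at that moment; what a row does not reach only later rows make up. A row lasts 1/10 s, in which the tool goes at most 50 mm and 8.59 degrees, less where a joint would pass 70% of its speed; a pose out of reach is approached as far as the arm can. A call with a number of a shift or a turn outside -1 to 1 is refused whole. A call with a gripper value outside its range is refused whole. The fingers move at their own pace and stop on an object; "newtons" is the grip in N (left out, the last holds). Time passes only in rows, so rows that repeat a pose let the fingers close. It gives the time, the measured TCP pose, the force and the opening at its end, in the units of the state.
- arm.observe(): the state, without advancing time (a new reading comes with each control period).
- eyes.get_image(name): name is "scene" or "side" or "wrist"; returns (picture, depth): 480x640x3 uint8, red, green, blue; 480x640 float32, m along the optical axis (not along the pixel's ray), 0 where there is no reading.
- eyes.get_calibration(name): a dict with "intrinsics" (3x3 intrinsics, pixels), "R" (3x3) and "t" (3): a world point X has camera coordinates R X + t. Camera axes: x right, y down, z forward; pixel columns grow to the right and rows downward; lengths in m; the calibration is good to about 2 mm. The wrist camera is an equidistant fisheye: a pixel r from the principal point sees the ray r / f radians off the axis. A picture is of the moment at which its call begins: read the wrist's pose just before it. get_calibration takes no time and is no camera call; for the wrist camera it gives the pose at the moment of the call.
- arm.sign_off(): hands the job in, once; it reports no verdict.
The state is a dict: "clock": time; "joints": joint angles; "dq": joint speeds; "joint_efforts": joint torques, N m; "position": TCP position; "ee_rot": TCP orientation; "force": force on the tool from outside, world axes, zero at the start; "ft_torque": the same for the moment, N m; "width": opening from 0.0 (shut) to 1.0 (fully open).
Only numpy, scipy, OpenCV 4.12 (cv2) and the standard library are available. Lean on these libraries where they do the work, as an engineer would, in place of code of your own. Each camera call takes 0.05 s, during which the arm holds its last target.

## Task

Lock the fixative dispenser that has the blue pump head: slide the red open C-shaped locking clip sideways, gap first, onto the pump's bare stem between lid and head, until the stem is fully inside the ring, and leave the clip standing flat on the lid, let go. Do not pump either dispenser and leave the three specimen jars where they stand.

Things in the scene. Friction and masses are not known exactly. Their poses are not given: they have to be found in the camera images.
- clip_ring (a point): Centre of the C ring of the red clip, half-way up: 23 mm above its flat underside. z up, x points out through the gap. Ring 46 mm tall, bore 26 mm, wall 6 mm. Gap 18 mm at its narrowest (10 mm along +x), its lips flare to about 30 mm apart at 26 mm along +x. A web 10 mm thick, 32 mm tall joins it to the paddle.
- clip_paddle (a point): Centre, half-way up (23 mm above the underside), of the red clip's grip paddle: an upright plate 44 mm long (x), 12 mm thick (y), 46 mm tall (z). Same axes as clip_ring; lies 80 mm from it along its -x. The whole clip is one rigid plastic part of about 80 g, 128 mm long, standing on the work surface.
- blue_stem (a point): Point on the blue pump's upright stem axis at the lid's flat top, 100 mm above the work surface. z up; x as the spout points (roughly away from the robot), so the -x side is free. Heavy fixed square white tank, grey lid, 100 x 100 mm in plan, centred on the stem, sides along x and y.
- blue_pump (a joint): blue plunger, metres pressed down (0 = up; sprung, 9 N starts it, 20 N at the full 0.045). Steel stem 12 mm thick, 62 mm bare between lid and head; blue round head 36 mm wide, 20 mm high, top 82 mm above the lid; spout (10 mm tube) from the head's middle along +x of blue_stem, ending turned down 62 mm from the axis.
- yellow_stem (a point): The other, identical dispenser, to be left alone. Point on the yellow pump's upright stem axis at the lid's flat top, 100 mm above the work surface. z up; x as the spout points (roughly away from the robot), so the -x side is free. Heavy fixed square white tank, grey lid, 100 x 100 mm in plan, centred on the stem, sides along x and y.
- yellow_pump (a joint): yellow plunger, metres pressed down (0 = up; sprung, 9 N starts it, 20 N at the full 0.045). Steel stem 12 mm thick, 62 mm bare between lid and head; yellow round head 36 mm wide, 20 mm high, top 82 mm above the lid; spout (10 mm tube) from the head's middle along +x of yellow_stem, ending turned down 62 mm from the axis.
- jar_a_mid (a point): Small closed specimen jar with white cap, 44 mm in diameter, 55 mm high; this point is its centre, half-way up. A bystander.
- jar_b_mid (a point): Small closed specimen jar with white cap, 44 mm in diameter, 55 mm high; this point is its centre, half-way up. A bystander.
- jar_c_mid (a point): Small closed specimen jar with white cap, 44 mm in diameter, 55 mm high; this point is its centre, half-way up. A bystander.
Things that resemble listed ones, but are neither listed nor needed, are in the scene too. Of the things that look like the part that bears clip_ring, the smaller one is meant.

How it is judged:
By the outcome, as a careful person would: the job done as asked, in the order asked, and still so for the second after the job is handed in, with the robot touching nothing.
It also fails if it takes over 38 s, if anything falls off the work surface, if the arm or the gripper's body presses on something with over 40 N, if the wrist force passes 120 N, or if a joint passes its speed limit or range.

## Working session

There is one attempt and no reset: what is moved stays moved. The work goes in short steps, Python scripts to look and compute and a tool call to move; the robot and the scene stay as the last step left them, time stands still between calls to the robot, and variables do not carry over. Pictures are saved under pics/ and viewed, and the job is handed in when it is done.

Besides the shell and the picture viewer there is one more tool, called after ">>>" by a JSON object that holds its "fn" and its "kwargs". play_rows: Moves the arm, as the interface text tells. Its arguments: {"type":"object","properties":{"rows":{"type":"array","items":{"type":"array"}},"newtons":{"type":"number"}},"required":["rows"]}

```bash
ls; mkdir -p pics; python3 - <<'E'
from cell import arm, eyes
import cv2,numpy as np
print(arm.observe())
for n in ["scene","side","wrist"]:
    im,d=eyes.get_image(n); c=eyes.get_calibration(n)
    cv2.imwrite(f"pics/{n}0.png",im[:,:,::-1]); np.savez(f"{n}0.npz",im=im,d=d,K=c["intrinsics"],R=c["R"],t=c["t"])
    print(n,c)
E
```

```text
pics
{'clock': 0.0, 'joints': array([-1.29260101,  0.43522597,  0.02499056,  1.57408953, -0.01158558,
        1.13401816, -0.0751306 ]), 'dq': array([ 0.00099316, -0.00036672, -0.00165309, -0.0002895 , -0.00028987,
        0.00024587, -0.00164583]), 'joint_efforts': array([-3.97240274e-04, -6.67846656e+01,  9.85197276e-01, -3.14474666e+01,
       -6.04303996e-02,  4.25756711e-02,  1.33766825e-04]), 'position': array([0.23215617, 0.57970176, 0.21054628]), 'ee_rot': array([ 2.60095066e+00,  1.76017250e+00, -1.91945570e-03]), 'force': array([-0.28867828,  0.04935961,  0.12908273]), 'ft_torque': array([-0.00951281, -0.00276583, -0.05845492]), 'width': 0.9997048505446666}
scene {'intrinsics': array([[503.8248708 ,   0.        , 317.17793201],
       [  0.        , 503.8248708 , 243.55701938],
       [  0.        ,   0.        ,   1.        ]]), 'R': array([[-0.89724362,  0.44149469, -0.00602716],
       [ 0.3413721 ,  0.68497909, -0.64363712],
       [-0.28003389, -0.57955681, -0.76530708]]), 't': array([ 0.56250508, -0.15678284,  1.47388433])}
side {'intrinsics': array([[443.66594441,   0.        , 319.84175318],
       [  0.        , 443.66594441, 244.78146185],
       [  0.        ,   0.        ,   1.        ]]), 'R': array([[-0.90116304, -0.4333454 ,  0.01081371],
       [-0.2959393 ,  0.59680924, -0.74581409],
       [ 0.31674138, -0.6753003 , -0.66606636]]), 't': array([0.53974107, 0.23853176, 0.76861014])}
wrist {'intrinsics': array([[371.64829954,   0.        , 315.73828779],
       [  0.        , 371.64829954, 236.43897184],
       [  0.        ,   0.        ,   1.        ]]), 'R': array([[ 0.37237485,  0.92808061, -0.00183253],
       [ 0.89589012, -0.35894208,  0.26180428],
       [ 0.2423177 , -0.09913108, -0.96511925]]), 't': array([-0.62293666, -0.03280882,  0.39097982])}
```

View pics/scene0.png

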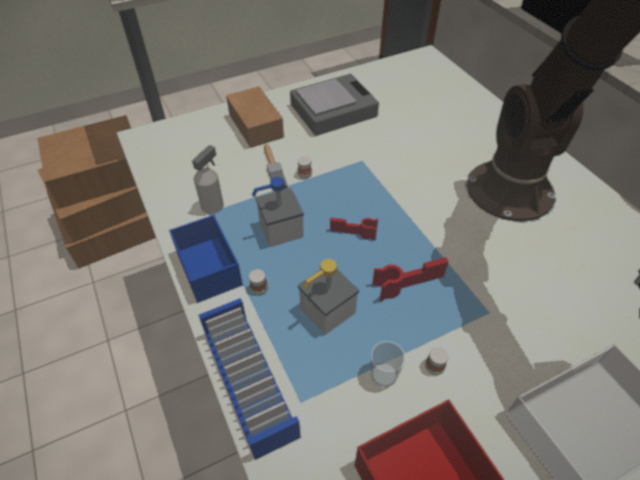

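View pics/side0.png

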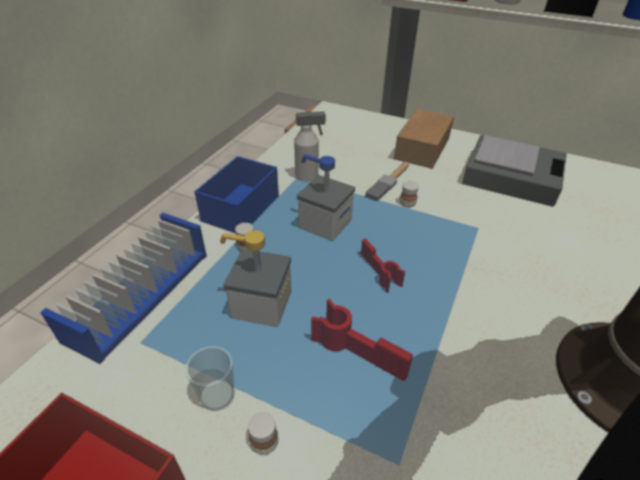

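View pics/wrist0.png

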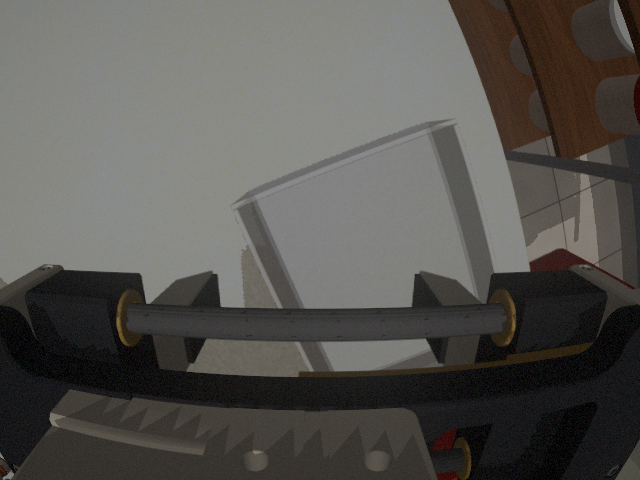

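```bash
python3 - <<'E'
import cv2,numpy as np
z=np.load("scene0.npz");a=z["im"][205:310,310:460,::-1]
z2=np.load("side0.npz");b=z2["im"][230:385,300:420,::-1]
a=cv2.resize(a,None,fx=4,fy=4,interpolation=cv2.INTER_CUBIC)
b=cv2.resize(b,None,fx=3,fy=3,interpolation=cv2.INTER_CUBIC)
cv2.imwrite("pics/crop_a.png",a);cv2.imwrite("pics/crop_b.png",b)
def pts(z,mask):
    v,u=np.nonzero(mask&(z["d"]>0)); d=z["d"][v,u];K=z["K"]
    c=np.stack([(u-K[0,2])/K[0,0]*d,(v-K[1,2])/K[1,1]*d,d],1)
    return (c-z["t"])@z["R"],u,v
for nm,z in (("scene",z),("side",z2)):
    hsv=cv2.cvtColor(z["im"],cv2.COLOR_RGB2HSV)
    for col,m in (("red",((hsv[...,0]<8)|(hsv[...,0]>172))&(hsv[...,1]>150)&(hsv[...,2]>60)),("yellow",(hsv[...,0]>18)&(hsv[...,0]<32)&(hsv[...,1]>150)&(hsv[...,2]>80)),("blue",(hsv[...,0]>105)&(hsv[...,0]<125)&(hsv[...,1]>170)&(hsv[...,2]>60))):
        n,l,s,c=cv2.connectedComponentsWithStats(m.astype(np.uint8))
        for i in range(1,n):
            if s[i,4]<60: continue
            P,u,v=pts(z,l==i)
            if len(P)<20: continue
            print(nm,col,s[i],"z med/max",P[:,2].min().round(3),P[:,2].max().round(3))
            T=P[P[:,2]>np.percentile(P[:,2],97)-.012][:,:2].astype(np.float32)
            print("   top minarearect",cv2.minAreaRect(T), "mean",P.mean(0).round(3))
E
```

```text
scene red [425 259  21   8  66] z med/max 0.061 0.069
   top minarearect ((0.3882905840873718, 0.16349254548549652), (0.010877391323447227, 0.05246924236416817), 82.83145141601562) mean [0.388 0.164 0.065]
scene red [383 270  38  16 122] z med/max 0.014 0.069
   top minarearect ((0.5042963027954102, 0.1633976250886917), (0.06396107375621796, 0.019688786938786507), 17.4372615814209) mean [0.478 0.158 0.057]
scene red [ 359  429  119   51 3627] z med/max -0.002 0.114
   top minarearect ((0.6722342371940613, 0.5124359130859375), (0.10619916766881943, 0.2225196361541748), 71.62023162841797) mean [0.661 0.521 0.007]
side red [316 303  35  26 164] z med/max 0.064 0.069
   top minarearect ((0.4989525377750397, 0.14430952072143555), (0.05042839050292969, 0.05335843563079834), 81.21662139892578) mean [0.493 0.15  0.067]
side red [348 330  27  17 135] z med/max 0.044 0.049
   top minarearect ((0.4463167190551758, 0.15298214554786682), (0.01013579498976469, 0.051299527287483215), 82.71452331542969) mean [0.446 0.153 0.046]
side red [379 340  32  20 197] z med/max 0.063 0.069
   top minarearect ((0.3838369846343994, 0.16343800723552704), (0.011774638667702675, 0.05625906214118004), 79.31560516357422) mean [0.383 0.164 0.066]
side red [   0  395  172   85 6963] z med/max 0.001 0.114
   top minarearect ((0.6785314679145813, 0.5209196209907532), (0.19860483705997467, 0.09915662556886673), 0.6136503219604492) mean [0.742 0.515 0.038]
side blue [629   0  11  19 144] z med/max 0.319 0.365
   top minarearect ((0.10024705529212952, -1.0950291156768799), (0.010711496695876122, 0.019723733887076378), 44.60405731201172) mean [ 0.094 -1.094  0.338]
```

View pics/crop_a.png

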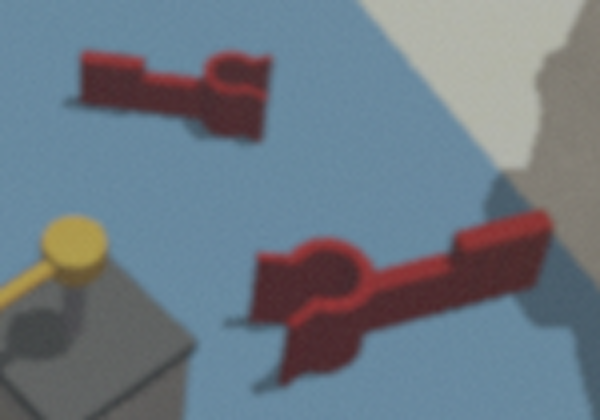

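View pics/crop_b.png

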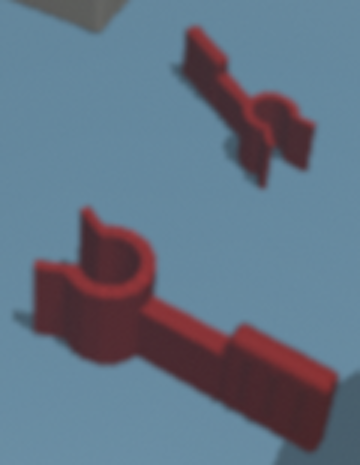

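```bash
cat > h.py <<'E'
import cv2,numpy as np
def pts(z,mask):
    v,u=np.nonzero(mask&(z["d"]>0)); d=z["d"][v,u];K=z["K"]
    c=np.stack([(u-K[0,2])/K[0,0]*d,(v-K[1,2])/K[1,1]*d,d],1)
    return (c-z["t"])@z["R"],u,v
def ray(z,u,v,h):
    K=z["K"];r=z["R"].T@np.array([(u-K[0,2])/K[0,0],(v-K[1,2])/K[1,1],1]);o=-z["R"].T@z["t"]
    return o+r*(h-o[2])/r[2]
E
python3 - <<'E'
from h import *
for n in ("scene","side"):
    z=np.load(n+"0.npz");hsv=cv2.cvtColor(z["im"],cv2.COLOR_RGB2HSV)
    m=((hsv[...,0]<10)|(hsv[...,0]>170))&(hsv[...,1]>120)
    P,u,v=pts(z,np.ones((480,640),bool)&m)
    k=(P[:,0]>.35)&(P[:,0]<.6)&(P[:,1]>-.15)&(P[:,1]<.1)&(P[:,2]>0.005)&(P[:,2]<.1)
    Q=P[k];print(n,len(Q),Q.min(0),Q.max(0))
    T=Q[(Q[:,2]>.042)];print(len(T),cv2.minAreaRect(T[:,:2].astype(np.float32)))
    o=T[np.argsort(T[:,0])]
    # grid
    g=np.round(T[:,:2]/.004).astype(int);g0=g.min(0);G=np.zeros(g.max(0)-g0+1,int)
    for a in g-g0:G[tuple(a)]+=1
    print("origin",g0*.004)
    for r in G[::-1]: print(''.join('#' if x else '.' for x in r[::-1]))
    # lids & heads
    P,u,v=pts(z,np.ones((480,640),bool))
    for nm,(cx,cy) in {"region":(0,0)}.items():
        k=(abs(P[:,2]-.1)<.006)&(P[:,0]>.4)&(P[:,0]<.9)&(P[:,1]>-.3)&(P[:,1]<.4)
        L=np.zeros((480,640),np.uint8);L[v[k],u[k]]=1
        nn,l,s,c=cv2.connectedComponentsWithStats(L)
        for i in range(1,nn):
            if s[i,4]<150: continue
            q=pts(z,l==i)[0];print("z~.1",s[i],cv2.minAreaRect(q[:,:2].astype(np.float32)),q.mean(0))
        k=(P[:,2]>.165)&(P[:,2]<.2)&(P[:,0]>.4)&(P[:,0]<.9)&(P[:,1]>-.3)&(P[:,1]<.4)
        L[:]=0;L[v[k],u[k]]=1
        nn,l,s,c=cv2.connectedComponentsWithStats(L)
        for i in range(1,nn):
            if s[i,4]<20: continue
            q=pts(z,l==i)[0];t=q[q[:,2]>.178];print("z~.18",s[i],t.mean(0),len(t),t.min(0),t.max(0),q.mean(0))
E
```

```text
scene 158 [ 0.43805234 -0.09400488  0.01603668] [ 0.54045642 -0.00886775  0.04980247]
86 ((0.49482840299606323, -0.054070845246315), (0.03932170197367668, 0.11651542782783508), 60.96524429321289)
origin [ 0.44  -0.096]
....................###
...................###.
...................##..
...................##..
.................###...
.................#.....
................#......
................##.....
.................#.....
.......................
.......................
.......................
.......................
.......................
.......................
.......................
.....####..............
..#..#.###.............
....#.#..###...........
...##......#...........
...##......#...........
..###.....##...........
#.##......#............
..#......#.#...........
.......#.#.............
.......#.#.............
z~.1 [ 256  188   48   37 1039] ((0.6598899960517883, -0.15439310669898987), (0.10564763098955154, 0.10012775659561157), 84.8126449584961) [ 0.66178437 -0.15014369  0.09865682]
z~.1 [ 298  269   62   46 1342] ((0.6645435690879822, 0.134230837225914), (0.101
[... 1345 characters left out ...]
[ 296  175   59   36 1137] ((0.661068320274353, -0.15608462691307068), (0.10375584661960602, 0.10225231945514679), 85.2052230834961) [ 0.65723968 -0.14927275  0.10012563]
z~.1 [ 223  248   68   48 2059] ((0.6650435924530029, 0.1324375867843628), (0.10064934194087982, 0.10165098309516907), 12.966744422912598) [0.66126221 0.13823827 0.10021786]
z~.18 [302 154  33  16 293] [ 0.65985609 -0.1537825   0.18178541] 132 [ 0.6434887  -0.174055    0.17807684] [ 0.7145205  -0.13745792  0.18434559] [ 0.66982338 -0.15211133  0.17690347]
z~.18 [221 230  44  21 487] [0.66518437 0.13460147 0.18181284] 249 [0.64727186 0.11495158 0.17801279] [0.71851972 0.15047482 0.18454855] [0.67324431 0.13883754 0.17752312]
```

Candidates: A at scene (355,228), 46 mm tall and about 128 mm long, and B at scene (410,275), 69 mm tall. A fits both the stated 46 mm height and "smaller", so A is the clip to use. Its gap faces the robot, so it has to be turned by roughly 150°. The blue head is at scene (278,184).

```bash
python3 - <<'E'
from h import *
for n in ("scene","side"):
    z=np.load(n+"0.npz");hsv=cv2.cvtColor(z["im"],cv2.COLOR_RGB2HSV)
    m=((hsv[...,0]<12)|(hsv[...,0]>168))&(hsv[...,1]>100)
    P,u,v=pts(z,m)
    k=(P[:,0]>.40)&(P[:,0]<.57)&(P[:,1]>-.13)&(P[:,1]<.02)&(P[:,2]>0.042)&(P[:,2]<.06)
    T=P[k]
    # project via ray onto z=.046
    W=np.array([ray(z,a,b,.046)[:2] for a,b in zip(u[k],v[k])])
    pad=W[W[:,0]>.497]; ring=W[W[:,0]<.49]
    print(n,"paddle",pad.mean(0),cv2.minAreaRect(pad.astype(np.float32)),"ring",ring.mean(0),ring.min(0),ring.max(0),len(pad),len(ring))
    d=np.linalg.svd(pad-pad.mean(0))[2][0];print("pad dir",np.degrees(np.arctan2(d[1],d[0])))
    print("paddle->ring", np.degrees(np.arctan2(*(ring.mean(0)-pad.mean(0))[::-1])),np.linalg.norm(ring.mean(0)-pad.mean(0)))
    # blue spout direction
    P,u,v=pts(z,np.ones((480,640),bool))
    k=(P[:,2]>.162)&(P[:,2]<.20)&(abs(P[:,0]-.68)<.08)&(abs(P[:,1]+.155)<.06)
    q=P[k];r=q[:,:2]-[.6605,-.1545];s=r[np.linalg.norm(r,axis=1)>.03]
    print("spout",np.degrees(np.arctan2(s[:,1].mean(),s[:,0].mean())),len(s),np.linalg.norm(s,axis=1).max())
c=np.load("wrist0.npz");print("wrist cam pos",-c["R"].T@c["t"],"axis",c["R"][2])
E
```

```text
scene paddle [ 0.5261986  -0.08131177] ((0.5258472561836243, -0.08016075193881989), (0.012545828707516193, 0.039059869945049286), 51.652549743652344) ring [ 0.46156451 -0.03271659] [ 0.43487105 -0.05329345] [ 0.48041728 -0.0094523 ] 41 62
pad dir 142.39978293461982
paddle->ring 143.0623030320131 0.08086443191640953
spout -3.6803219128797964 59 0.06335150069890427
side paddle [ 0.52200305 -0.08117056] ((0.5220422148704529, -0.08099071681499481), (0.011319396086037159, 0.04104894399642944), 56.03977584838867) ring [ 0.45848951 -0.03540375] [ 0.43009687 -0.05537795] [ 0.47821475 -0.00700475] 66 117
pad dir 142.56650055440574
paddle->ring 144.22409693345358 0.07828518429258824
spout -4.0857282201460805 67 0.06369969426402858
wrist cam pos [0.16661771 0.60511722 0.38479009] axis [ 0.2423177  -0.09913108 -0.96511925]
```

```bash
cat >> h.py <<'E'
from scipy.spatial.transform import Rotation as Ro
def Rdown(yaw):  # tool x at yaw deg, z down
    c,s=np.cos(np.radians(yaw)),np.sin(np.radians(yaw));return np.array([[c,s,0],[s,-c,0],[0,0,-1.]])
def plan(tgt,yaw,cmd=None):
    from cell import arm
    o=arm.observe();p,R=o["position"],Ro.from_rotvec(o["ee_rot"]).as_matrix()
    if cmd is not None:p,R=np.array(cmd[0]),Rdown(cmd[1])
    sh=R.T@(np.array(tgt)-p)/.5;tn=Ro.from_matrix(R.T@Rdown(yaw)).as_rotvec()/np.radians(60)
    x=R[:,0];print("now",p.round(4),"yaw",np.degrees(np.arctan2(x[1],x[0])).round(2),"tilt",np.degrees(np.arccos(-R[2,2])).round(2),"q",o["joints"].round(2),"t",o["clock"])
    print("shift",sh.round(4),"turn",tn.round(4))
E
python3 -c "
from h import *
plan([.40,.22,.24],60);plan([.524,-.081,.24],53)"
```

```text
now [0.2322 0.5799 0.2108] yaw 68.18 tilt 0.07 q [-1.29  0.44  0.02  1.57 -0.01  1.13 -0.08] t 0.15
shift [-0.5435  0.5791 -0.0578] turn [0.0002 0.0011 0.1363]
now [0.2322 0.5799 0.2108] yaw 68.18 tilt 0.07 q [-1.29  0.44  0.02  1.57 -0.01  1.13 -0.08] t 0.15
shift [-1.0101  1.0331 -0.0572] turn [2.00e-04 1.10e-03 2.53e-01]
```

>>> {"fn": "play_rows", "kwargs": {"rows": [[[-0.07,0.07,-0.03],[0,0,0.02],1],[[-0.54,0.58,-0.058],[0,0,0.136],1],[[-0.54,0.58,-0.058],[0,0,0.136],1],[[-0.54,0.58,-0.058],[0,0,0.136],1],[[-0.54,0.58,-0.058],[0,0,0.136],1],[[-0.54,0.58,-0.058],[0,0,0.136],1],[[-0.54,0.58,-0.058],[0,0,0.136],1],[[-0.54,0.58,-0.058],[0,0,0.136],1],[[-0.54,0.58,-0.058],[0,0,0.136],1],[[-0.54,0.58,-0.058],[0,0,0.136],1]]}}

```text
clock: 1.15
position: [0.4015, 0.2209, 0.2404]
ee_rot: [-2.723, -1.567, -0.0]
force: [-1.1, 0.4, 0.0]
width: 0.999
```

```bash
python3 -c "
from h import *
plan([.524,-.081,.24],53)"
```

```text
now [0.4015 0.2209 0.2404] yaw 59.85 tilt 0.02 q [-0.82  0.13  0.23  1.93 -0.03  1.09  0.47] t 1.15
shift [-0.399   0.5152  0.0006] turn [-0.0002 -0.0003  0.1141]
```

>>> {"fn": "play_rows", "kwargs": {"rows": [[[-0.4,0.515,0],[0,0,0.114],1],[[-0.4,0.515,0],[0,0,0.114],1],[[-0.4,0.515,0],[0,0,0.114],1],[[-0.4,0.515,0],[0,0,0.114],1],[[-0.4,0.515,0],[0,0,0.114],1],[[-0.4,0.515,0],[0,0,0.114],1],[[-0.4,0.515,0],[0,0,0.114],1],[[-0.4,0.515,0],[0,0,0.114],1],[[-0.4,0.515,0],[0,0,0.114],1]]}}

```text
clock: 2.05
position: [0.5244, -0.0786, 0.2397]
ee_rot: [-2.808, -1.407, 0.001]
force: [0.3, 0.0, -1.0]
width: 1.002
```

```bash
cat > snap.py <<'E'
import sys
from cell import arm,eyes
from h import *
for n in sys.argv[2:]:
    c=eyes.get_calibration(n);im,d=eyes.get_image(n)
    np.savez(f"{n}{sys.argv[1]}.npz",im=im,d=d,K=c["intrinsics"],R=c["R"],t=c["t"]);cv2.imwrite(f"pics/{n}{sys.argv[1]}.png",im[:,:,::-1])
plan([.524,-.081,.24],53)
E
python3 snap.py 1 wrist scene side
```

```text
now [ 0.5241 -0.0778  0.2401] yaw 53.37 tilt 0.06 q [-0.34  0.26  0.49  1.79 -0.14  1.12  1.13] t 2.2
shift [-0.0053  0.0036  0.0001] turn [-0.001  -0.0003  0.0061]
```

View pics/wrist1.png

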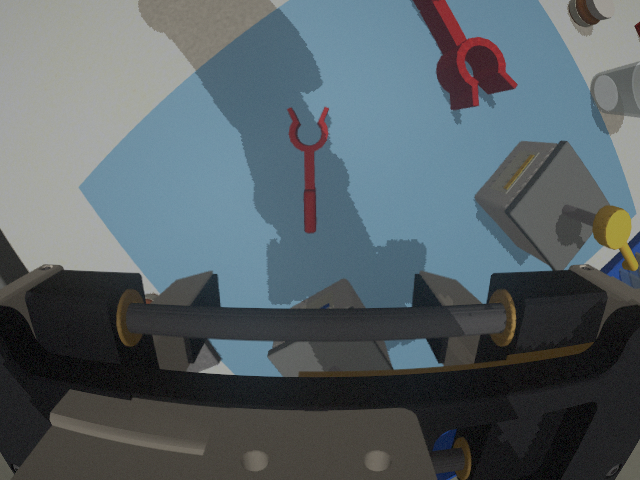

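The small clip is in the wrist view: paddle at about (310,212), ring at about (308,131), gap up-image. I'll locate it with the fisheye model on the z = 0.046 plane.

```bash
cat >> h.py <<'E'
def fray(z,u,v,h):
    K=z["K"];a=np.array([u-K[0,2],v-K[1,2]]);r=np.linalg.norm(a);th=r/K[0,0]
    d=np.r_[a/r*np.sin(th),np.cos(th)];d=z["R"].T@d;o=-z["R"].T@z["t"];return o+d*(h-o[2])/d[2]
E
python3 - <<'E'
from h import *
z=np.load("wrist1.npz");hsv=cv2.cvtColor(z["im"],cv2.COLOR_RGB2HSV)
m=(((hsv[...,0]<12)|(hsv[...,0]>168))&(hsv[...,1]>120)).astype(np.uint8)
n,l,s,c=cv2.connectedComponentsWithStats(m)
i=l[215,310];print(s[i])
v,u=np.nonzero(l==i)
for r in range(100,236,4):
    k=v==r;print(r,u[k].min() if k.any() else '',u[k].max() if k.any() else '',z["d"][r,u[k]].mean() if k.any() else '')
W=np.array([fray(z,a,b,.046)[:2] for a,b in zip(u,v)])
d=np.array([np.cos(np.radians(143)),np.sin(np.radians(143))])
pad=W[(W-[.524,-.081])@d<.022]
print(pad.mean(0),cv2.minAreaRect(pad.astype(np.float32)))
s=W@d;print("extent along",np.ptp(s)); 
big=cv2.resize(z["im"][90:245,260:360,::-1],None,fx=5,fy=5,interpolation=cv2.INTER_CUBIC)[:600*2]
cv2.imwrite("pics/w1crop.png",cv2.resize(big,(387,600)))
E
```

```text
[304 191  12  41 413]
100   
104   
108   
112   
116   
120   
124   
128   
132   
136   
140   
144   
148   
152   
156   
160   
164   
168   
172   
176   
180   
184   
188   
192 305 313 0.36891153
196 305 314 0.3697947
200 304 314 0.37083882
204 305 314 0.37151614
208 305 314 0.3729534
212 305 314 0.37336582
216 305 314 0.37480667
220 305 314 0.37614363
224 305 314 0.376373
228 305 314 0.377742
232   
[ 0.52245349 -0.08670572] ((0.5225391387939453, -0.08654028177261353), (0.010726326145231724, 0.0413338840007782), 54.68360900878906)
extent along 0.041210842573163986
```

View pics/w1crop.png

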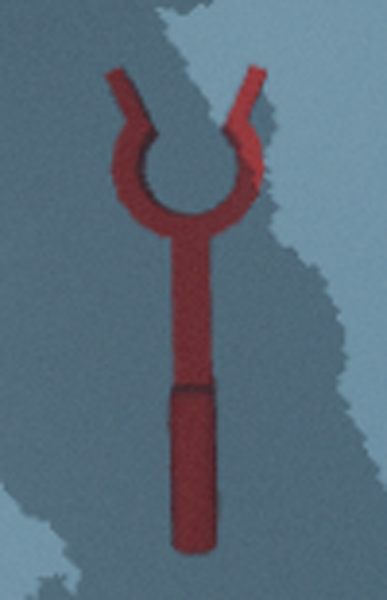

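```bash
python3 snap.py 2 wrist; python3 - <<'E'
from h import *
z=np.load("wrist2.npz");hsv=cv2.cvtColor(z["im"],cv2.COLOR_RGB2HSV)
print("cam",-z["R"].T@z["t"])
m=(((hsv[...,0]<12)|(hsv[...,0]>168))&(hsv[...,1]>90)).astype(np.uint8)
n,l,s,c=cv2.connectedComponentsWithStats(m)
for i in range(1,n):
    if s[i,4]<100: continue
    v,u=np.nonzero(l==i)
    h=.046 if u.mean()<400 else .069
    W=np.array([fray(z,a,b,h)[:2] for a,b in zip(u,v)])
    P=[]
    for a,b in zip(u,v):
        q=fray(z,a,b,0);o=-z["R"].T@z["t"];r=(q-o)/np.dot(z["R"][2],q-o);P.append(o+r*z["d"][b,a])
    P=np.array(P)
    print(s[i],W.mean(0),cv2.minAreaRect(W.astype(np.float32)),"depthP",P.mean(0),P[:,2].max())
    T=P[P[:,2]>h-.004]; print("  top",T.mean(0),cv2.minAreaRect(T[:,:2].astype(np.float32)))
E
```

```text
now [ 0.5241 -0.0781  0.2402] yaw 53.35 tilt 0.05 q [-0.33  0.26  0.49  1.79 -0.14  1.12  1.13] t 2.25
shift [-0.0048  0.0033  0.0004] turn [-0.0007 -0.0004  0.0059]
cam [ 0.46741314 -0.03711665  0.41421135]
[ 414    0  103  108 4052] [0.48325663 0.13321177] ((0.47378551959991455, 0.13459527492523193), (0.07531008869409561, 0.11971849948167801), 82.02262115478516) depthP [0.48379907 0.14364034 0.0473162 ] 0.41421134536975196
  top [0.4986877  0.13858118 0.07081272] ((0.4909627139568329, 0.06588613986968994), (0.2108404040336609, 0.06357003003358841), 80.98722076416016)
[ 287  108   41  125 1440] [ 0.48677393 -0.06080317] ((0.4892268776893616, -0.06228494271636009), (0.039047323167324066, 0.12465836852788925), 54.61095428466797) depthP [ 0.48689363 -0.06092812  0.04432218] 0.41421134536975196
  top [ 0.48602308 -0.06039473  0.04861694] ((0.48922088742256165, -0.06240431219339371), (0.038947682827711105, 0.12473136186599731), 54.47249221801758)
```

```bash
python3 -c "
from h import *
plan([.5232,-.086,.11],54.3);plan([.5232,-.086,.019],54.3)"
```

```text
now [ 0.5241 -0.0781  0.2402] yaw 53.35 tilt 0.05 q [-0.33  0.26  0.49  1.79 -0.14  1.12  1.13] t 2.25
shift [-0.0139  0.0082  0.2604] turn [-0.0007 -0.0004 -0.0158]
now [ 0.5241 -0.0781  0.2402] yaw 53.35 tilt 0.05 q [-0.33  0.26  0.49  1.79 -0.14  1.12  1.13] t 2.25
shift [-0.014   0.0083  0.4424] turn [-0.0007 -0.0004 -0.0158]
```

>>> {"fn": "play_rows", "kwargs": {"rows": [[[-0.014,0.008,0.06],[0,0,-0.016],0.5],[[-0.014,0.008,0.14],[0,0,-0.016],0.3],[[-0.014,0.008,0.22],[0,0,-0.016],0.3],[[-0.014,0.008,0.26],[0,0,-0.016],0.3],[[-0.014,0.008,0.26],[0,0,-0.016],0.3],[[-0.014,0.008,0.26],[0,0,-0.016],0.3]]}}

```text
clock: 2.85
position: [0.5235, -0.0874, 0.1109]
ee_rot: [-2.797, -1.431, -0.0]
force: [-0.3, -0.2, -0.2]
width: 0.649
```

```bash
python3 snap.py 3 wrist; python3 -c "
from h import *
plan([.5232,-.086,.019],54.3)"
```

```text
now [ 0.5242 -0.0877  0.1116] yaw 54.19 tilt 0.1 q [-0.26  0.41  0.44  1.95 -0.23  0.83  1.25] t 2.9
shift [ 0.011  -0.0078 -0.2568] turn [ 0.0013 -0.0011  0.0198]
now [ 0.5242 -0.0877  0.1116] yaw 54.19 tilt 0.1 q [-0.26  0.41  0.44  1.95 -0.23  0.83  1.25] t 2.9
shift [ 0.0015 -0.0038  0.1852] turn [ 0.0013 -0.0011 -0.0019]
```

View pics/wrist3.png

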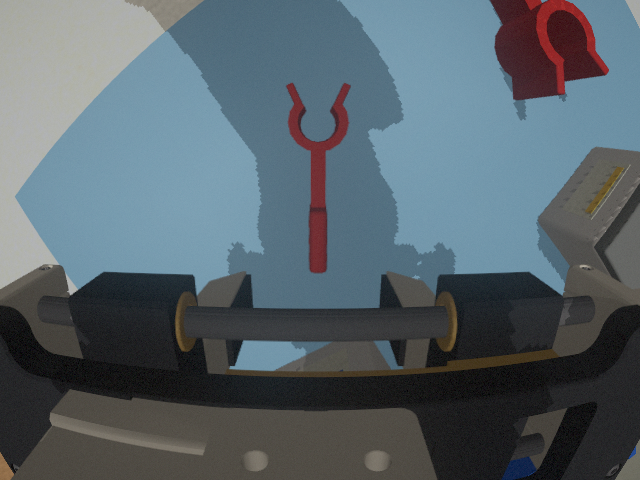

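```bash
python3 - <<'E'
from h import *
z=np.load("wrist3.npz");hsv=cv2.cvtColor(z["im"],cv2.COLOR_RGB2HSV)
m=(((hsv[...,0]<12)|(hsv[...,0]>168))&(hsv[...,1]>90)).astype(np.uint8)
n,l,s,c=cv2.connectedComponentsWithStats(m)
i=l[240,318];v,u=np.nonzero(l==i)
W=np.array([fray(z,a,b,.046)[:2] for a,b in zip(u,v)])
(c,wh,a)=cv2.minAreaRect(W.astype(np.float32));print(c,wh,a)
d=np.array([np.cos(np.radians(90+a)),np.sin(np.radians(90+a))]);s=W@d;print("paddle", np.array(c)-.042*d, "dir",90+a)
E
```

```text
(0.48898589611053467, -0.06218152493238449) (0.03926395997405052, 0.1259109377861023) 54.25340270996094
paddle [ 0.52307346 -0.08671799] dir 144.25340270996094
```

>>> {"fn": "play_rows", "kwargs": {"rows": [[[0,-0.003,0.05],[0,0,0],0],[[0,-0.003,0.1],[0,0,0],0],[[0,-0.003,0.15],[0,0,0],0],[[0,-0.003,0.185],[0,0,0],0],[[0,-0.003,0.185],[0,0,0],0],[[0,-0.003,0.185],[0,0,0],-0.8],[[0,-0.003,0.185],[0,0,0],-1],[[0,-0.003,0.185],[0,0,0],-1],[[0,-0.003,0.185],[0,0,0],-1],[[0,-0.003,0.185],[0,0,0],-1]], "newtons": 30}}

```text
clock: 3.9
position: [0.5225, -0.0872, 0.0183]
ee_rot: [2.797, 1.43, 0.001]
force: [-0.2, -0.5, -1.2]
width: 0.127
```

>>> {"fn": "play_rows", "kwargs": {"rows": [[[0,0,0],[0,0,0],-1],[[0,0,0],[0,0,0],-1],[[0,0,0],[0,0,0],-1]]}}

```text
clock: 4.2
position: [0.5225, -0.0872, 0.0182]
ee_rot: [2.797, 1.43, 0.001]
force: [-0.5, 1.5, 6.1]
width: 0.129
```

```bash
python3 -c "
from h import *
from cell import arm
plan([.523,-.087,.21],54.3);print(arm.observe()['width']*92)"
```

```text
now [ 0.5225 -0.0872  0.0182] yaw 54.14 tilt 0.05 q [-0.2   0.55  0.37  2.02 -0.32  0.62  1.33] t 4.2
shift [ 0.0012  0.0008 -0.3836] turn [ 0.0005 -0.0006 -0.0027]
11.875829339686083
```

```bash
python3 -c "
from h import *
plan([.45,-.12,.17],54.14-40)"
```

```text
now [ 0.5225 -0.0872  0.0182] yaw 54.14 tilt 0.05 q [-0.2   0.55  0.37  2.02 -0.32  0.62  1.33] t 4.2
shift [-0.1379 -0.0789 -0.3037] turn [ 3.000e-04 -7.000e-04  6.667e-01]
```

>>> {"fn": "play_rows", "kwargs": {"rows": [[[0,0,-0.04],[0,0,0],-1],[[0,0,-0.11],[0,0,0],-1],[[0,0,-0.19],[0,0,0],-1],[[-0.03,-0.02,-0.26],[0,0,0],-1],[[-0.07,-0.04,-0.3],[0,0,0.1],-1],[[-0.138,-0.08,-0.304],[0,0,0.23],-1],[[-0.138,-0.08,-0.304],[0,0,0.36],-1],[[-0.138,-0.08,-0.304],[0,0,0.5],-1],[[-0.138,-0.08,-0.304],[0,0,0.64],-1],[[-0.138,-0.08,-0.304],[0,0,0.667],-1]]}}

```text
clock: 5.2
position: [0.4489, -0.1197, 0.1697]
ee_rot: [-3.118, -0.381, 0.001]
force: [-0.6, 0.5, -0.5]
width: 0.127
```

```bash
python3 -c "
from h import *
from cell import arm
plan([.45,-.13,.17],-41);print(arm.observe()['width']*92)"
```

```text
now [ 0.4489 -0.1197  0.1697] yaw 13.93 tilt 0.02 q [-0.39  0.24  0.65  2.04 -0.18  0.92  0.61] t 5.2
shift [-0.0028  0.0206 -0.0006] turn [1.000e-04 4.000e-04 9.154e-01]
11.707626375394305
```

>>> {"fn": "play_rows", "kwargs": {"rows": [[[0,0.02,0],[0,0,0.14],-1],[[0,0.02,0],[0,0,0.28],-1],[[0,0.02,0],[0,0,0.42],-1],[[0,0.02,0],[0,0,0.56],-1],[[0,0.02,0],[0,0,0.7],-1],[[0,0.02,0],[0,0,0.84],-1],[[0,0.02,0],[0,0,0.92],-1],[[0,0.02,0],[0,0,0.92],-1]]}}

```text
clock: 6.0
position: [0.4514, -0.1293, 0.1696]
ee_rot: [2.942, -1.099, -0.001]
force: [0.1, 0.2, -0.9]
width: 0.127
```

```bash
python3 -c "
from h import *
from cell import arm
plan([.47,-.141,.17],-94);print(arm.observe()['width']*92)"
```

```text
now [ 0.4514 -0.1293  0.1696] yaw -40.98 tilt 0.04 q [-0.53  0.29  0.88  2.04 -0.28  0.93 -0.22] t 6.0
shift [ 0.0433 -0.0067 -0.0009] turn [7.000e-04 1.000e-04 8.837e-01]
11.646694486728427
```

>>> {"fn": "play_rows", "kwargs": {"rows": [[[0.043,-0.007,0],[0,0,0.14],-1],[[0.043,-0.007,0],[0,0,0.28],-1],[[0.043,-0.007,0],[0,0,0.42],-1],[[0.043,-0.007,0],[0,0,0.56],-1],[[0.043,-0.007,0],[0,0,0.7],-1],[[0.043,-0.007,0],[0,0,0.84],-1],[[0.043,-0.007,0],[0,0,0.884],-1],[[0.043,-0.007,0],[0,0,0.884],-1]]}}

```text
clock: 6.8
position: [0.47, -0.1408, 0.1695]
ee_rot: [2.144, -2.295, -0.001]
force: [-0.1, 0.5, 0.1]
width: 0.125
```

```bash
python3 snap.py 4 wrist scene side
```

```text
now [ 0.47   -0.1409  0.1697] yaw -93.91 tilt 0.02 q [-0.64  0.42  1.13  2.   -0.46  1.   -0.93] t 6.95
shift [-0.1269 -0.0995 -0.1406] turn [-1.0000e-04  4.0000e-04 -2.4485e+00]
```

View pics/wrist4.png

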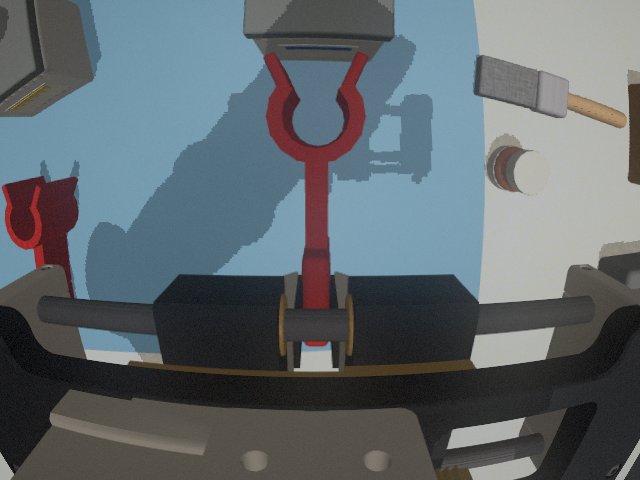

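View pics/side4.png

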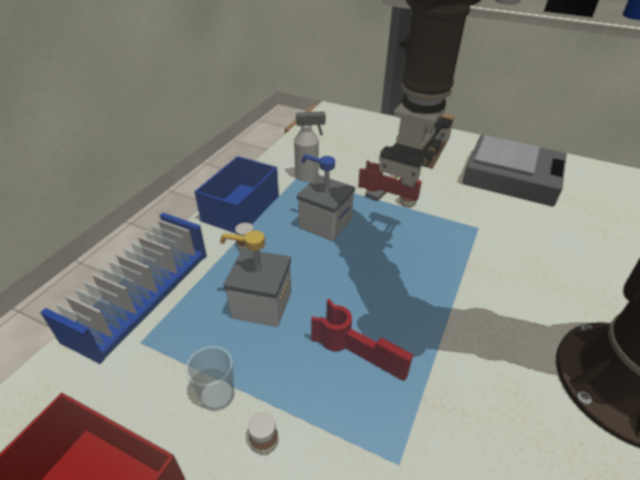

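```bash
python3 - <<'E'
from h import *
plan([.50,-.1433,.1255],-94)
z=np.load("wrist4.npz");hsv=cv2.cvtColor(z["im"],cv2.COLOR_RGB2HSV)
m=(((hsv[...,0]<12)|(hsv[...,0]>168))&(hsv[...,1]>90)).astype(np.uint8)
n,l,s,c=cv2.connectedComponentsWithStats(m)
i=l[200,316];v,u=np.nonzero((l==i));k=v<165;print(s[i])
h=.1697-.0182+.046
W=np.array([fray(z,a,b,h)[:2] for a,b in zip(u[k],v[k])])
d=np.array([np.cos(np.radians(-3.9)),np.sin(np.radians(-3.9))]);q=W-[.47,-.1409]
a=q@d;b=q@[-d[1],d[0]];print("along",a.min(),a.max(),"lat",b.min(),b.max())
for lo in (.095,.1): 
    kk=a>lo;print(b[kk].min(),b[kk].max())
for nm in ("scene4","side4"):
    z=np.load(nm+".npz")
    P,u,v=pts(z,np.ones((480,640),bool))
    k=(P[:,2]>.155)&(P[:,2]<.2)&(abs(P[:,0]-.69)<.06)&(abs(P[:,1]+.155)<.06)
    q=P[k]; t=q[(q[:,2]>.178)&(np.linalg.norm(q[:,:2]-[.6605,-.1545],axis=1)<.022)];print(nm,"head",cv2.minEnclosingCircle(t[:,:2].astype(np.float32)),t.mean(0))
    k=(P[:,2]>.105)&(P[:,2]<.155)&(abs(P[:,0]-.66)<.03)&(abs(P[:,1]+.155)<.03)
    print(" stem pts",P[k].mean(0),k.sum(), -z["R"].T@z["t"])
E
```

```text
now [ 0.47   -0.1409  0.1697] yaw -93.91 tilt 0.02 q [-0.64  0.42  1.13  2.   -0.46  1.   -0.93] t 6.95
shift [ 0.0007 -0.0601  0.0884] turn [0.0003 0.0002 0.0015]
[ 264   52  104  257 8132]
along 0.059391126374833625 0.10438140776832089 lat -0.021038359542207223 0.019083595157809618
-0.021038359542207223 0.019083595157809618
-0.021038359542207223 0.019083595157809618
scene4 head ((0.6590904593467712, -0.15434080362319946), 0.018488874658942223) [ 0.6600101  -0.15367016  0.18072819]
 stem pts [ 0.66099363 -0.15132142  0.12795013] 60 [0.97096294 0.71324966 1.03045317]
side4 head ((0.6619338393211365, -0.15538659691810608), 0.019595831632614136) [ 0.65905646 -0.15356177  0.1819401 ]
 stem pts [ 0.65873989 -0.15268237  0.13084908] 92 [0.31353499 0.61057901 0.68400911]
```

>>> {"fn": "play_rows", "kwargs": {"rows": [[[0,-0.03,0.03],[0,0,0],-1],[[0,-0.06,0.07],[0,0,0],-1],[[0,-0.06,0.088],[0,0,0],-1],[[0,-0.06,0.088],[0,0,0],-1],[[0,-0.06,0.088],[0,0,0],-1]]}}

```text
clock: 7.45
position: [0.4993, -0.1435, 0.1262]
ee_rot: [2.14, -2.3, -0.001]
force: [0.2, -0.1, -0.8]
width: 0.128
```

```bash
python3 snap.py 5 wrist scene side; python3 - <<'E'
from h import *
for n,(x,y) in {"scene5":(235,160),"side5":(280,130)}.items():
    z=np.load(n+".npz");cv2.imwrite(f"pics/{n}c.png",cv2.resize(z["im"][y:y+110,x:x+140,::-1],None,fx=5,fy=5,interpolation=cv2.INTER_CUBIC))
E
```

```text
now [ 0.5001 -0.1432  0.1266] yaw -94.12 tilt 0.06 q [-0.54  0.52  1.03  1.99 -0.56  0.95 -0.87] t 7.6
shift [-0.1276 -0.039  -0.2267] turn [-8.000e-04 -1.200e-03 -2.452e+00]
```

View pics/wrist5.png

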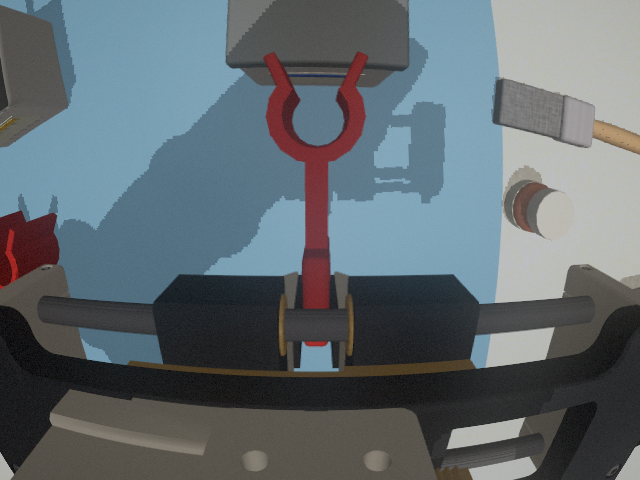

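View pics/side5c.png

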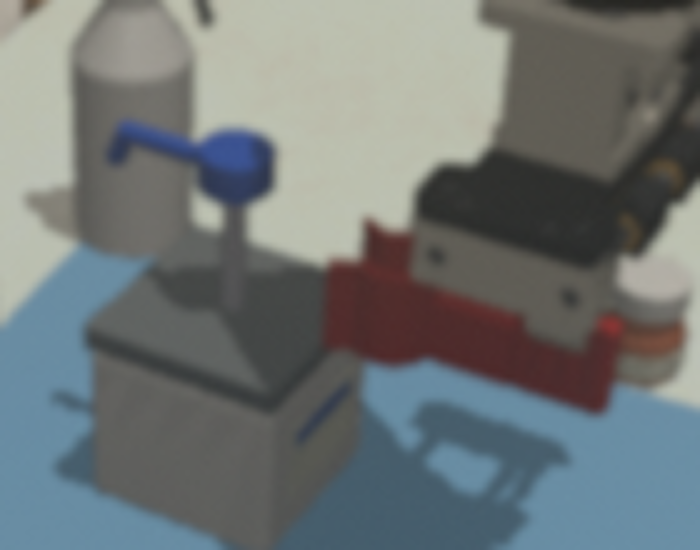

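View pics/scene5c.png

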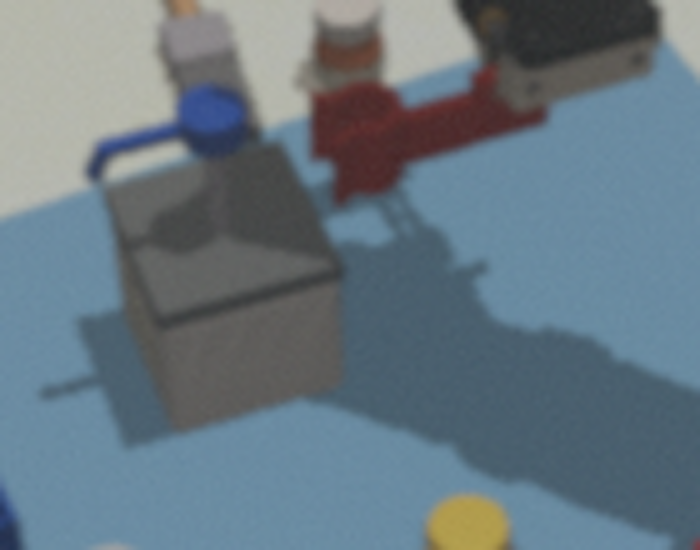

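The wrist view shows the lid's top front edge from about (228,62) to (409,67), the ring at (316,115), and the stem above the frame. I'll work out the lid centre relative to the clip.

```bash
python3 - <<'E'
from h import *
z=np.load("wrist5.npz")
cv2.imwrite("pics/w5c.png",cv2.resize(z["im"][0:100,210:430,::-1],None,fx=3.5,fy=3.5,interpolation=cv2.INTER_CUBIC))
A=fray(z,228,64,.1);B=fray(z,409,67,.1);print(A,B,np.linalg.norm(A-B))
e=(B-A)[:2]/np.linalg.norm((B-A)[:2]);n=np.array([-e[1],e[0]]);print("n",n,"dir",np.degrees(np.arctan2(n[1],n[0])))
print("stem est",(A+B)[:2]/2+n*.05)
m=cv2.Canny(cv2.cvtColor(z["im"],cv2.COLOR_RGB2GRAY),40,100)
g=cv2.cvtColor(z["im"],cv2.COLOR_RGB2HSV)
for r in (10,30,45,55): print(r,[ (u) for u in range(200,440) if abs(int(g[r,u,1])-int(g[r,u-2,1]))>30])
for c in (235,250,390,400): print(c,z["im"][50:95,c].sum(1).tolist())
E
```

```text
[ 0.61432412 -0.10547816  0.1       ] [ 0.60574891 -0.20296373  0.1       ] 0.09786199759813832
n [ 0.99615349 -0.08762553] dir -5.027020214228546
stem est [ 0.65984418 -0.15860222]
10 [228, 229, 408, 409]
30 [227, 228, 408, 409]
45 [226, 227, 228, 409, 410]
55 [226, 227, 265, 266, 267, 276, 277, 355, 356, 357, 367, 368, 369, 408, 409, 410]
235 [250, 255, 252, 262, 266, 258, 255, 259, 254, 263, 263, 248, 224, 207, 187, 164, 167, 171, 341, 473, 470, 471, 464, 472, 477, 462, 472, 468, 473, 473, 455, 463, 357, 347, 347, 347, 339, 345, 344, 352, 346, 345, 344, 344, 339]
250 [253, 259, 257, 254, 251, 262, 257, 253, 262, 263, 245, 236, 205, 194, 161, 155, 169, 172, 238, 242, 245, 238, 250, 237, 240, 239, 253, 266, 317, 344, 340, 339, 344, 337, 339, 346, 339, 349, 342, 345, 343, 344, 341, 343, 351]
390 [259, 266, 270, 256, 270, 267, 268, 267, 263, 280, 266, 275, 264, 265, 234, 210, 180, 174, 163, 165, 181, 252, 249, 249, 284, 325, 347, 350, 344, 356, 345, 355, 351, 349, 354, 351, 351, 352, 352, 357, 356, 353, 353, 363, 355]
400 [276, 272, 263, 275, 266, 274, 274, 268, 268, 270, 272, 279, 264, 269, 269, 233, 207, 176, 176, 171, 173, 277, 345, 351, 354, 351, 350, 352, 352, 354, 347, 350, 358, 354, 351, 352, 352, 354, 356, 353, 357, 351, 351, 354, 358]
```

View pics/w5c.png

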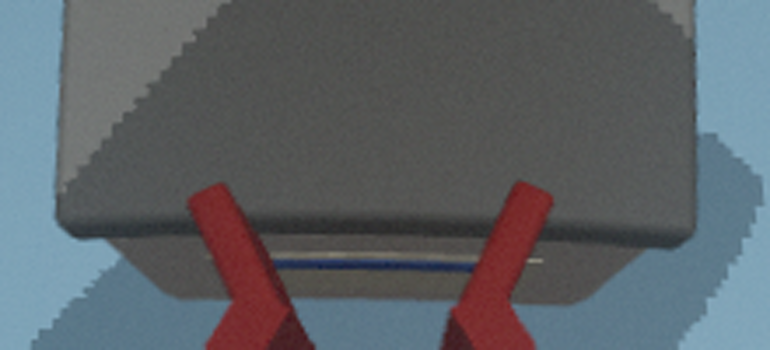

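```bash
python3 - <<'E'
from h import *
plan([.50,-.142,.1262],-95);plan([.545,-.1459,.1262],-95);plan([.581,-.1490,.1262],-95)
E
```

```text
now [ 0.5001 -0.1432  0.1266] yaw -94.12 tilt 0.06 q [-0.54  0.52  1.03  1.99 -0.56  0.95 -0.87] t 7.6
shift [-0.0024  0.0003  0.0008] turn [-0.001   0.0004  0.0147]
now [ 0.5001 -0.1432  0.1266] yaw -94.12 tilt 0.06 q [-0.54  0.52  1.03  1.99 -0.56  0.95 -0.87] t 7.6
shift [-0.0011 -0.09    0.0009] turn [-0.001   0.0004  0.0147]
now [ 0.5001 -0.1432  0.1266] yaw -94.12 tilt 0.06 q [-0.54  0.52  1.03  1.99 -0.56  0.95 -0.87] t 7.6
shift [-1.000e-04 -1.623e-01  9.000e-04] turn [-0.001   0.0004  0.0147]
```

>>> {"fn": "play_rows", "kwargs": {"rows": [[[-0.0024,0,0],[0,0,0.015],-1],[[-0.0024,0,0],[0,0,0.015],-1],[[-0.002,-0.03,0],[0,0,0.015],-1],[[-0.0015,-0.06,0],[0,0,0.015],-1],[[-0.001,-0.09,0],[0,0,0.015],-1],[[-0.001,-0.09,0],[0,0,0.015],-1],[[-0.001,-0.09,0],[0,0,0.015],-1]]}}

```text
clock: 8.3
position: [0.5446, -0.1459, 0.1257]
ee_rot: [2.122, -2.316, -0.0]
force: [0.2, -0.9, -0.6]
width: 0.126
```

```bash
python3 snap.py 6 wrist scene side; python3 - <<'E'
from h import *
plan([.581,-.1490,.1262],-95)
for n,(x,y) in {"scene6":(235,160),"side6":(280,130)}.items():
    z=np.load(n+".npz");cv2.imwrite(f"pics/{n}c.png",cv2.resize(z["im"][y:y+110,x:x+140,::-1],None,fx=5,fy=5,interpolation=cv2.INTER_CUBIC))
E
```

```text
now [ 0.5442 -0.1458  0.1258] yaw -95.05 tilt 0.03 q [-0.5   0.59  1.    1.88 -0.59  1.   -0.89] t 8.45
shift [-0.1256  0.0518 -0.2283] turn [-2.0000e-04  7.0000e-04 -2.4675e+00]
now [ 0.5442 -0.1458  0.1258] yaw -95.05 tilt 0.03 q [-0.5   0.59  1.    1.88 -0.59  1.   -0.89] t 8.45
shift [-0.0001 -0.0739 -0.0008] turn [ 0.0004  0.0003 -0.0008]
```

View pics/wrist6.png

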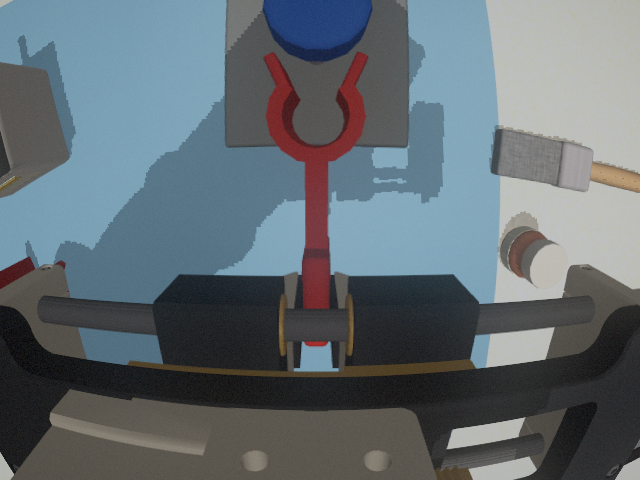

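View pics/side6c.png

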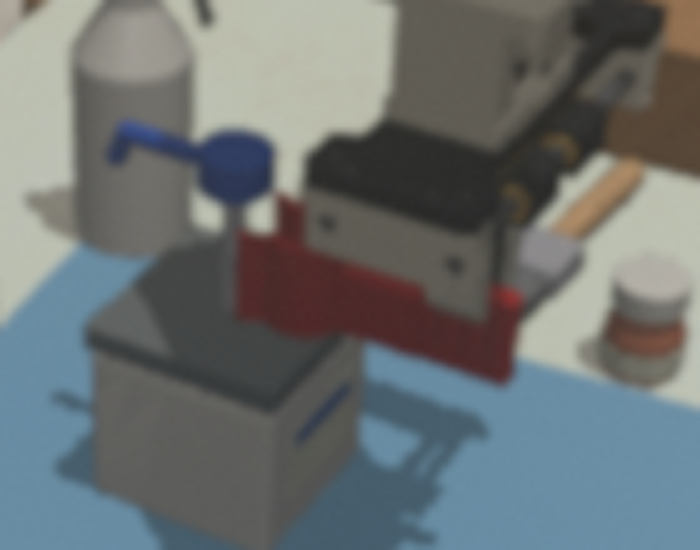

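View pics/scene6c.png

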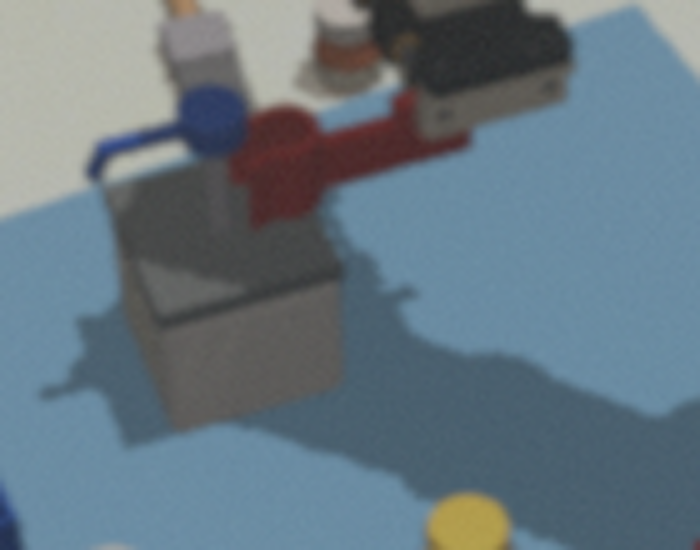

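The head is centred at column about 318 and the clip gap at about 317, so they line up. The lips are just ahead of the stem and there is clearance under the head. Sliding in.

>>> {"fn": "play_rows", "kwargs": {"rows": [[[0.001,-0.015,0],[0,0,0],-1],[[0.001,-0.03,0],[0,0,0],-1],[[0.001,-0.045,0],[0,0,0],-1],[[0.001,-0.06,0],[0,0,0],-1],[[0.001,-0.074,0],[0,0,0],-1],[[0.001,-0.074,0],[0,0,0],-1],[[0.001,-0.074,0],[0,0,0],-1]]}}

```text
clock: 9.15
position: [0.5817, -0.1498, 0.1257]
ee_rot: [2.121, -2.316, -0.0]
force: [-0.1, -0.0, -0.5]
width: 0.127
```

```bash
python3 snap.py 7 wrist scene side; python3 - <<'E'
from h import *
from cell import arm
print(arm.observe()["force"])
for n,(x,y) in {"scene7":(235,160),"side7":(280,130)}.items():
    z=np.load(n+".npz");cv2.imwrite(f"pics/{n}c.png",cv2.resize(z["im"][y:y+110,x:x+140,::-1],None,fx=5,fy=5,interpolation=cv2.INTER_CUBIC))
E
```

```text
now [ 0.5815 -0.1496  0.1258] yaw -95.04 tilt 0.02 q [-0.46  0.65  0.98  1.79 -0.61  1.05 -0.91] t 9.3
shift [-0.1267  0.1266 -0.2283] turn [-1.0000e-04  3.0000e-04 -2.4674e+00]
[ 0.63428614  0.47246902 -0.42731077]
```

View pics/wrist7.png

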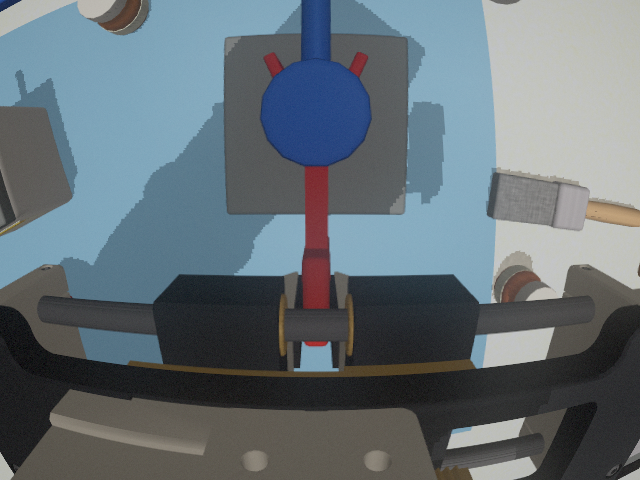

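View pics/side7c.png

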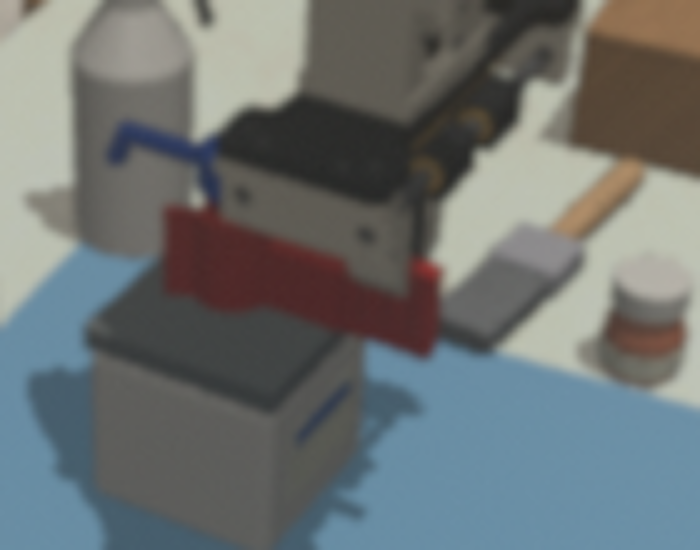

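View pics/scene7c.png

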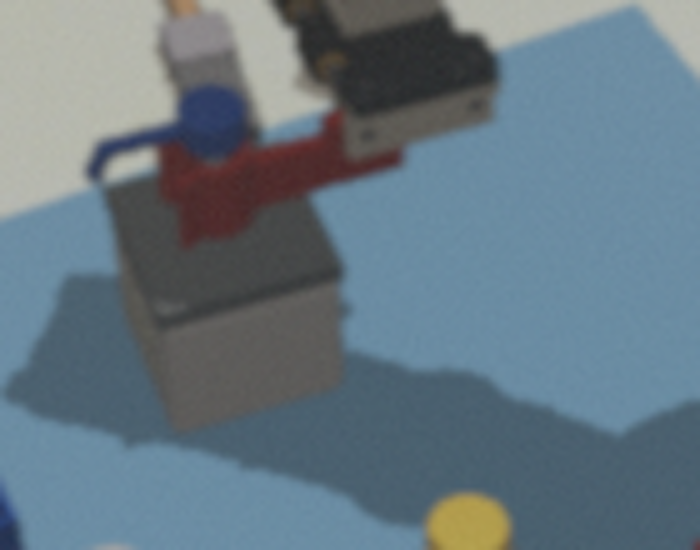

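>>> {"fn": "play_rows", "kwargs": {"rows": [[[0,0,0.005],[0,0,0],-1],[[0,0,0.01],[0,0,0],-1],[[0,0,0.013],[0,0,0],-1],[[0,0,0.015],[0,0,0],-1],[[0,0,0.015],[0,0,0],-1]]}}

```text
clock: 9.8
position: [0.5817, -0.1495, 0.1182]
ee_rot: [2.122, -2.317, -0.0]
force: [0.3, 0.3, 0.2]
width: 0.128
```

```bash
python3 - <<'E'
from h import *
from cell import arm
o=arm.observe();print(o["position"],o["force"],o["ft_torque"])
E
```

```text
[ 0.581709   -0.14953734  0.1182231 ] [0.31986976 0.27128677 0.18054354] [0.07622705 0.26383273 0.062707  ]
```

>>> {"fn": "play_rows", "kwargs": {"rows": [[[0,0,0.001],[0,0,0],-1],[[0,0,0.002],[0,0,0],-1],[[0,0,0.002],[0,0,0],-1]]}}

```text
clock: 10.1
position: [0.5817, -0.1497, 0.1178]
ee_rot: [-2.121, 2.317, 0.0]
force: [-3.3, 0.5, 6.4]
width: 0.128
```

>>> {"fn": "play_rows", "kwargs": {"rows": [[[0,0,0],[0,0,0],-0.6],[[0,0,0],[0,0,0],-0.4],[[0,0,0],[0,0,0],-0.3],[[0,0,0],[0,0,0],-0.3],[[0,0,-0.02],[0,0,0],-0.3],[[0,0,-0.05],[0,0,0],-0.3],[[0,0,-0.09],[0,0,0],-0.3],[[0,0,-0.13],[0,0,0],-0.3],[[0,0,-0.17],[0,0,0],-0.3]]}}

```text
clock: 11.0
position: [0.582, -0.1499, 0.2045]
ee_rot: [-2.121, 2.317, -0.002]
force: [0.6, 0.5, 0.2]
width: 0.349
```

>>> {"fn": "play_rows", "kwargs": {"rows": [[[0,0.08,-0.02],[0,0,0],-0.3],[[0,0.16,-0.04],[0,0,0],-0.3],[[0,0.24,-0.06],[0,0,0],-0.3],[[0,0.24,-0.06],[0,0,0],-0.3],[[0,0.24,-0.06],[0,0,0],-0.3]]}}

```text
clock: 11.5
position: [0.4625, -0.1387, 0.2336]
ee_rot: [-2.12, 2.314, -0.0]
force: [0.6, 0.1, 0.4]
width: 0.352
```

```bash
python3 snap.py 8 wrist scene side; python3 - <<'E'
from h import *
for n,(x,y) in {"scene8":(235,160),"side8":(280,130)}.items():
    z=np.load(n+".npz");cv2.imwrite(f"pics/{n}c.png",cv2.resize(z["im"][y:y+110,x:x+140,::-1],None,fx=5,fy=5,interpolation=cv2.INTER_CUBIC))
    P,u,v=pts(z,np.ones((480,640),bool))
    k=(P[:,2]>.178)&(P[:,2]<.19)&(np.linalg.norm(P[:,:2]-[.6605,-.1555],axis=1)<.022);print(n,"head top",P[k].mean(0))
    hsv=cv2.cvtColor(z["im"],cv2.COLOR_RGB2HSV)
    m=((hsv[...,0]<12)|(hsv[...,0]>168))&(hsv[...,1]>100)
    P,u,v=pts(z,m);k=(abs(P[:,0]-.61)<.09)&(abs(P[:,1]+.15)<.05)&(P[:,2]>.09)&(P[:,2]<.17)
    Q=P[k]
    for a in np.arange(.54,.69,.015):
        s=Q[(Q[:,0]>=a)&(Q[:,0]<a+.015)]
        if len(s):print(a.round(3),len(s),"z",s[:,2].min().round(4),s[:,2].max().round(4))
E
```

```text
now [ 0.4632 -0.1392  0.2328] yaw -95.0 tilt 0.06 q [-0.75  0.32  1.23  1.93 -0.34  1.12 -1.05] t 11.65
shift [-0.1266 -0.1109 -0.0145] turn [ 4.0000e-04 -1.3000e-03 -2.4667e+00]
scene8 head top [ 0.66070693 -0.15413133  0.18063681]
0.555 14 z 0.1048 0.1473
0.57 53 z 0.1031 0.1498
0.585 63 z 0.1061 0.1467
0.6 54 z 0.105 0.1437
0.615 59 z 0.1029 0.1354
0.63 49 z 0.1046 0.1434
0.645 55 z 0.1076 0.1496
0.66 94 z 0.1035 0.1478
0.675 82 z 0.1057 0.146
side8 head top [ 0.6588152  -0.15374425  0.18186694]
0.555 40 z 0.1082 0.146
0.57 54 z 0.1061 0.1478
0.585 64 z 0.1066 0.1482
0.6 62 z 0.1034 0.1356
0.615 69 z 0.1026 0.1328
0.63 82 z 0.1058 0.1471
0.645 148 z 0.1038 0.1481
0.66 80 z 0.1046 0.1484
0.675 70 z 0.1056 0.1482
```

View pics/side8c.png

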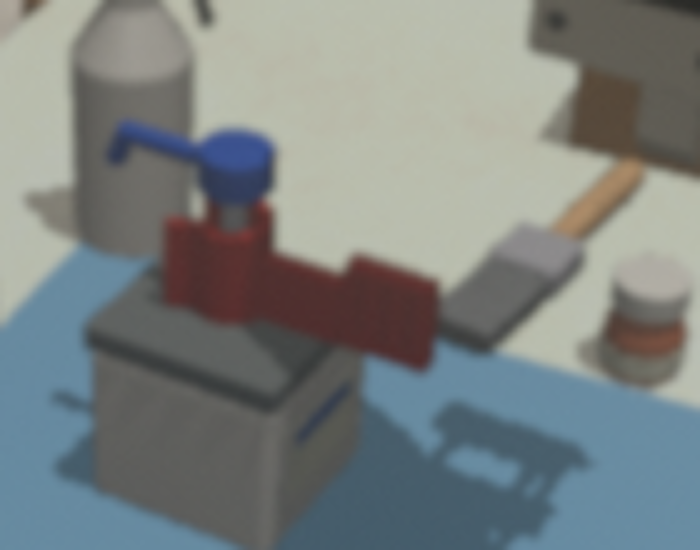

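View pics/scene8.png

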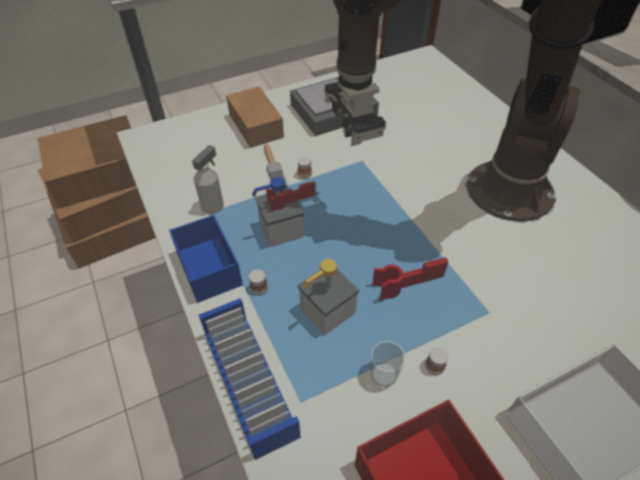

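View pics/wrist8.png

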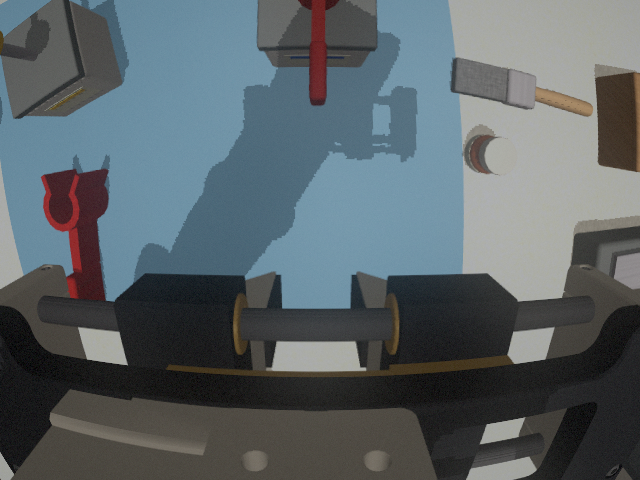

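The side view shows the stem rising inside the ring, the clip level on the lid (top at about 0.146–0.149 m at both ends) and the head still at 0.181 m. The jars are where they were, and the gripper is clear.

```bash
python3 -c "
from cell import arm
print(arm.sign_off())"
```

```text
the job is handed in; nothing more can be done
None
```

The red clip is on the blue pump's stem, standing flat on the lid and let go, and I handed the job in at about 11.7 s.

- **What I did:** I picked the smaller of the two red clips (46 mm tall; the other is 69 mm) and gripped it by its paddle. I turned it about 149°, slid it gap first onto the stem under the blue head, lowered it until it touched the lid (about 6 N), and backed away.
- **Clip:** in the last pictures the stem is inside the ring. The clip's top is about 0.146–0.149 m at both the paddle and ring ends, matching the 0.146 m expected if it sits flat on the lid.
- **Pumps and jars:** the blue head's top is still at about 0.181 m, as before. In the last scene picture the yellow pump and the three jars look unmoved.
- **Disagreements:** the scene and side cameras put the clip's paddle about 5 mm off in y from the wrist camera. I went with the wrist camera, and the grasp agreed with it. For the stem, the cameras differed by 1–4 mm in y; I aimed between them and felt no contact force while sliding the clip on.

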